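# Pack the gap of the jeweller's bench jig

## Task

Set up the steel bench jig: swing the keeper bar clear of the gap, then find, by trying if need be, the one aluminium spacer that slides snugly into the gap between the jaw and the stop block, and lower it in without forcing it until it sits upright on the floor of the gap, centred along the jaws. Swing the keeper bar fully back over it. The two spacers that you do not use must be left standing on the bench, and the other things on the bench left where they are.

Things in the scene. Friction and masses are not known exactly. Their poses are not given: they have to be found in the camera images.
- jig: Steel bench jig, fixed. Origin on the bench; x along the gap (roughly away from the robot), y left, z up. Base plate 12 mm thick, x -65 to 150, y +-68 mm. Left: datum jaw, x +-40, its upright inner face at y = +14 mm. Right: thin rail holding the stop block, whose outer face is at y = -50. Jaw, rail and stop end 52 mm above the bench. The gap, open at top and ends, is between jaw and stop.
- gap_floor (a point): Point on the gap's floor (the base plate), 12 mm above the bench, at jig x = 0, y = 0; axes as the jig's. The gap runs from the jaw face at y = +14 mm down to the stop's face, so its middle is at y = +4, +2 or 0 mm for a 20, 24 or 28 mm gap. The top 4 mm of both gap walls is bevelled back by 3 mm as a lead-in.
- stop_seat (a point): Foot of the right-hand rail, jig x = 0, y = -50 mm: where the outer face of the stop block in use stands.
- keeper (a joint): Keeper bar on an upright pivot, rad. 0 = fully over, straight across the near part of the gap, its end over the rail; grows as the free end swings towards the robot (clockwise from above) to 1.75. From 1.2 the gap is clear. Stays where left; about 1 N at the knob turns it. Bar 14 mm wide, 10 thick, underside 60 mm above the bench, 4 mm over a seated spacer's shoulders.
- keeper_pivot (a point): Pivot axis of the keeper at the underside of the bar: jig x = -33, y = +40 mm, 60 mm above the bench.
- keeper_knob (a point): Middle of the upright round steel knob on the keeper's free end: 14 mm in diameter, 40 mm high (70 to 110 mm above the bench, this point at 90 mm), 85 mm from the pivot axis.
- stop_a_face (a point): Fixed steel stop block A, 80 mm long, 40 high, 44 wide; this point is the middle of its left upright face. One stop block stands in the jig beside the gap; two are parked behind it (100 mm farther along jig x) and play no part. In the jig this point is 44 mm from stop_seat, seen from above (parked: over 90 mm), and the gap is 20 mm.
- stop_b_face (a point): Fixed steel stop block B, 80 mm long, 40 high, 40 wide; this point is the middle of its left upright face. One stop block stands in the jig beside the gap; two are parked behind it (100 mm farther along jig x) and play no part. In the jig this point is 40 mm from stop_seat, seen from above (parked: over 90 mm), and the gap is 24 mm.
- stop_c_face (a point): Fixed steel stop block C, 80 mm long, 40 high, 36 wide; this point is the middle of its left upright face. One stop block stands in the jig beside the gap; two are parked behind it (100 mm farther along jig x) and play no part. In the jig this point is 36 mm from stop_seat, seen from above (parked: over 90 mm), and the gap is 28 mm.
- spacer_a_mid (a point): Loose aluminium spacer A, about 200 g: block 100 mm long (x), 18 thick (y), 44 high, with a grip tab mid-top 40 mm long (x), 12 thick (y), 38 high; 82 mm high in all. Stands on the bench. This point: its centre, 41 mm above the underside, z up; 53 mm above the bench when seated. Bottom 4 mm is 3 mm slimmer. Either end may lead.
- spacer_b_mid (a point): Loose aluminium spacer B, about 240 g: block 100 mm long (x), 22 thick (y), 44 high, with a grip tab mid-top 40 mm long (x), 12 thick (y), 38 high; 82 mm high in all. Stands on the bench. This point: its centre, 41 mm above the underside, z up; 53 mm above the bench when seated. Bottom 4 mm is 3 mm slimmer. Either end may lead.
- spacer_c_mid (a point): Loose aluminium spacer C, about 280 g: block 100 mm long (x), 26 thick (y), 44 high, with a grip tab mid-top 40 mm long (x), 12 thick (y), 38 high; 82 mm high in all. Stands on the bench. This point: its centre, 41 mm above the underside, z up; 53 mm above the bench when seated. Bottom 4 mm is 3 mm slimmer. Either end may lead.
- screwdriver: Bystander: screwdriver, 200 mm long, lying left of the jig; origin on its underside, x towards the tip.
- tin: Bystander: open steel dish, 76 mm across and 45 mm high; origin at the centre of its underside.
- phone: Bystander: black phone lying flat, 148 x 72 x 9 mm; origin at the centre of its underside.
- pliers: Bystander: pliers with white handles lying flat, 160 mm long, 16 mm high, handles towards the robot; origin on the underside near the joint.
- file: Bystander: flat file with a wooden handle, 235 mm long, 18 mm high; origin on its underside.
- mandrel: Bystander: tapered steel ring mandrel with a wooden handle, 230 mm long, 22 mm high, lying at the back left; origin on its underside.

How it is judged:
By the outcome, as a careful person would: the job done as asked, in the order asked, and still so for the second after the job is handed in, with the robot touching nothing.
It also fails if it takes over 72 s, if anything falls off the work surface, if the arm or the gripper's body presses on something with over 40 N, if the wrist force passes 120 N, or if a joint passes its speed limit or range.

## Robot

A 6-joint arm with a two-finger parallel gripper is mounted at the origin on the work surface. World frame = base frame: x ahead of the robot, y to its left, z up, the work surface at z = 0. Lengths are in m, angles in degrees, forces in N, time in s.
With the tool pointing down it reaches from about 0.3 to 0.775 m from the base axis. Payload 14.6 kg.
Tool frame: the origin (TCP) lies at the very end of the fingers, on their centre line; the grasp point (between the pads) lies 19 mm behind it; z points along the fingers, y is the line along which they close (so a half turn about z gives the same grasp; the last joint's range is limited). The gripper opens to 85 mm and grips with 20 to 120 N. Pads are 22 mm wide; open, the fingers measure 114 mm over their backs; the gripper's body (76 mm by 85 mm) begins 54 mm behind the grasp point. The pads swing forward as they close: fully open they stand 13 mm farther back than shut.
Start: joints at [72.617, 17.183, 87.147, -0, 75.671, -3.816], TCP at [0.129, 0.535, 0.231] pointing down, gripper open.
Joint ranges: [-173.82, 173.82], [-45.26, 126.66], [13.44, 144.39], [-59.66, 239.66], [0, 175.72], [-146.38, 146.38]. Speed limits (degrees/s): [127.2, 127.2, 147.25, 180, 180, 180].

## Interface

Orientations are given as [roll, pitch, yaw] about the fixed x, y, z axes, in that order (R = Rz(yaw) Ry(pitch) Rx(roll)).
In Python, from plant import env gives the robot as it stands. The module is installed in compiled form; this text tells all that it offers.
- The arm moves only by the tool apply_moves, never from a script. Its argument "series" is a list of rows, each an object with "jaw": the closure, from 0 (fully open) to 1 (shut); "travel": the shift along the tool's x, y, z in m, a list of three; "roll": the turn about the tool's z in units of 10 degrees (1.0 is 10 degrees). In form: [{"jaw": jaw, "travel": [dx, dy, dz], "roll": roll}, ...]. A call has 1 to 12 rows; each row shifts and turns the commanded pose from where the row before left it, along the tool's axes as they then stand; what a row does not reach is not made up. A row lasts 1/8 s, in which the tool goes at most 62.5 mm and 10.7 degrees, less where a joint would pass 70% of its speed; a pose out of reach is approached as far as the arm can. A call with a gripper value outside its range is refused whole. The fingers move at their own pace and stop on an object; "grip_force" is the grip in N (left out, the last holds). Time passes only in rows, so rows that do not move let the fingers close. It gives the time, the measured TCP pose, the force, the opening and the grip force at its end, in the units of the state.
- env.state(): the state, without advancing time (a new reading comes with each control period).
- env.camera(name): name is "side" or "top" or "wrist"; returns the picture (480x640x3 uint8, red, green, blue); there is no depth.
- env.camera_info(name): a dict with "fx", "fy", "cx", "cy" (pixels), "xyz" and "orientation" of the camera in the world. Camera axes: x right, y down, z forward; pixel columns grow to the right and rows downward; lengths in m; the calibration is good to about 2 mm. A picture is of the moment at which its call begins: read the wrist's pose just before it. camera_info takes no time and is no camera call; for the wrist camera it gives the pose at the moment of the call.
- env.hand_in(): hands the job in; it is judged then, once.
The state is a dict: "time_s": time; "joint_positions": joint angles; "qd": joint speeds; "tau": joint torques, N m; "ee_pos": TCP position; "ee_rot": TCP orientation; "force": force on the tool from outside, world axes, zero at the start; "wrist_torque": the same for the moment, N m; "grip_width": finger opening in m; "grip_force": force on a finger pad.
Only numpy, scipy, OpenCV 4.12 (cv2) and the standard library are available. Lean on these libraries where they do the work, as an engineer would, in place of code of your own. Each camera call takes 0.05 s, during which the arm holds its last target. There are 200 camera calls.

## Working session

There is one attempt and no reset: what is moved stays moved. The work goes in short steps, Python scripts to look and compute and a tool call to move; the robot and the scene stay as the last step left them, time stands still between calls to the robot, and variables do not carry over. Pictures are saved under pics/ and viewed, at most 10 in all, crops included, and the job is handed in when it is done.

Besides the shell and the picture viewer there is one more tool, called after "Call:" as name(argument=value, ...) on one line, values as JSON. apply_moves: Moves the arm, as the interface text tells. Its arguments: {"type":"object","properties":{"series":{"type":"array","items":{"type":"object","properties":{"jaw":{"type":"number"},"travel":{"type":"array","items":{"type":"number"}},"roll":{"type":"number"}}}},"grip_force":{"type":"number"}},"required":["series"]}

```bash
mkdir -p pics; python3 - <<'E'
from plant import env
import cv2
s=env.state(); print(s['ee_pos'],s['ee_rot'],s['grip_width'],s['force'])
for n in ("top","side"):
    i=env.camera_info(n); print(n,i)
    cv2.imwrite(f"pics/{n}0.png",env.camera(n)[:,:,::-1])
E
```

```text
[0.1289554  0.53441919 0.23071342] [-1.79931881e+02 -5.75058209e-03  1.66432562e+02] 0.08536884707829322 [ 0.95723761  0.83727295 -0.42763213]
top {'fx': 586.1359183068123, 'fy': 586.1359183068123, 'cx': 318.82132475872714, 'cy': 249.69387230596922, 'xyz': array([ 0.41270767, -0.01126232,  1.56978132]), 'orientation': array([-173.77703311,   -0.40652364,  -91.5470265 ])}
side {'fx': 509.6403034885646, 'fy': 509.6403034885646, 'cx': 323.04225229270327, 'cy': 235.9098897237597, 'xyz': array([-0.22430153, -0.74050994,  0.8298687 ]), 'orientation': array([-1.24509643e+02, -1.00643397e-01, -4.69648663e+01])}
```

View pics/top0.png

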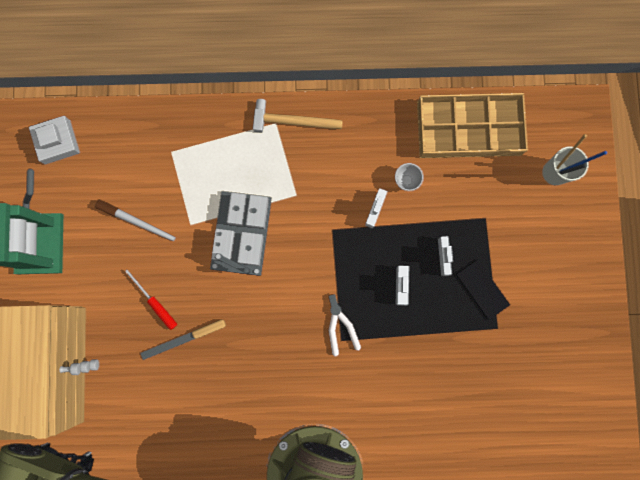

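View pics/side0.png

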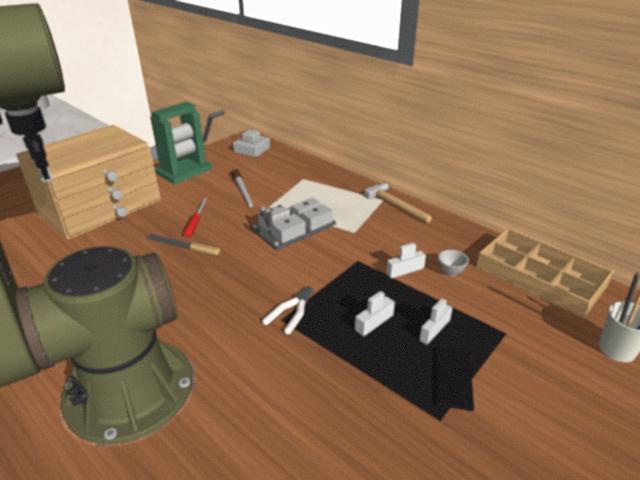

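The top view shows the jig at about (241,233) with the keeper at (236,266). The spacers are at (376,208), (403,285) and (446,256), the tin at (409,177) and the pliers at (342,325). I'll enlarge the jig and the spacers next.

```bash
cat > h.py <<'E'
from plant import env
import cv2, numpy as np
from scipy.spatial.transform import Rotation as R
def rays(n,px,info=None):
    i=info or env.camera_info(n); px=np.atleast_2d(np.array(px,float))
    d=np.c_[(px[:,0]-i['cx'])/i['fx'],(px[:,1]-i['cy'])/i['fy'],np.ones(len(px))]
    return np.array(i['xyz']),R.from_euler('xyz',i['orientation'],degrees=True).apply(d)
def onz(n,px,z,info=None):
    o,d=rays(n,px,info); return o+d*((z-o[2])/d[:,2])[:,None]
def proj(n,P,info=None):
    i=info or env.camera_info(n); c=R.from_euler('xyz',i['orientation'],degrees=True).inv().apply(np.atleast_2d(P)-i['xyz'])
    return np.c_[i['fx']*c[:,0]/c[:,2]+i['cx'],i['fy']*c[:,1]/c[:,2]+i['cy']]
E
python3 - <<'E'
from h import *
im=cv2.imread('pics/top0.png')
a=cv2.resize(im[180:285,200:280],None,fx=5,fy=5,interpolation=cv2.INTER_CUBIC)
b=cv2.resize(im[180:315,355:465],None,fx=3.9,fy=3.9,interpolation=cv2.INTER_CUBIC)
h=525; b=b[:h]; 
o=np.zeros((h,a.shape[1]+400,3),np.uint8); o[:,:400]=a[:h]; o[:b.shape[0],400:]=b[:,:400]
cv2.imwrite('pics/crop1.png',o)
# spacers: bright blobs
hsv=cv2.cvtColor(im,cv2.COLOR_BGR2HSV); m=((hsv[...,2]>150)&(hsv[...,1]<40)).astype(np.uint8); m[:, :350]=0;m[:180]=0;m[320:]=0
cs,_=cv2.findContours(m,cv2.RETR_EXTERNAL,cv2.CHAIN_APPROX_NONE)
for c in cs:
    if cv2.contourArea(c)>50:
        r=cv2.minAreaRect(c); bx=cv2.boxPoints(r); w=onz('top',bx,0.044); print(r, onz('top',[r[0]],0.044).round(4), [np.linalg.norm(w[i]-w[i+1]).round(4) for i in (0,1)])
E
```

```text
((402.8473815917969, 284.99578857421875), (10.69032096862793, 38.26301956176758), 1.5911403894424438) [[ 0.4805 -0.2428  0.044 ]] [np.float64(0.0996), np.float64(0.028)]
((446.98541259765625, 255.09664916992188), (38.20806884765625, 9.812742233276367), 84.5596694946289) [[ 0.5557 -0.3619  0.044 ]] [np.float64(0.0259), np.float64(0.1004)]
((376.1918029785156, 206.82192993164062), (8.66104507446289, 37.687255859375), 20.556045532226562) [[ 0.6886 -0.1811  0.044 ]] [np.float64(0.1012), np.float64(0.0229)]
```

View pics/crop1.png

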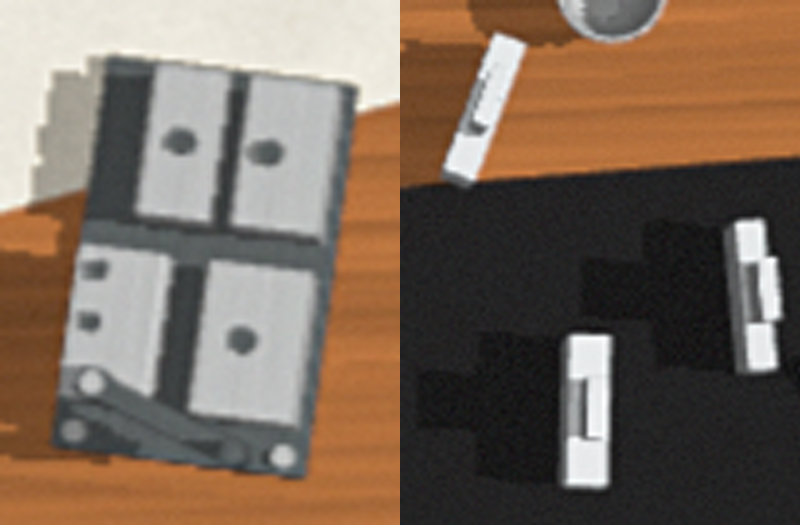

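The crop shows the keeper's pivot at about (218,256) full-frame and its free end near (247,271). There are bright screws on the plate. I'll fit a rough jig pose from the plate corners and plan a wrist look.

```bash
cat >> h.py <<'E'
def plan(xyz,yaw=None,n=None):
    s=env.state(); p=s['ee_pos']; rr=R.from_euler('xyz',s['ee_rot'],degrees=True)
    y0=s['ee_rot'][2]; yaw=y0 if yaw is None else yaw
    dy=(yaw-y0+90)%180-90
    d=rr.inv().apply(np.array(xyz)-p); print('tool shift',d.round(4),'roll units',round(-dy/10,3),'yaw0',y0.round(2),'altroll',round((-dy+(180 if dy>0 else -180))/10,2),'j6',s['joint_positions'][5])
E
python3 - <<'E'
from h import *
c=np.array([[105,55],[357,85],[303,478],[55,447]])/5+[200,180]
w=onz('top',c,.012); print(w.round(4)); print([np.linalg.norm(w[i]-w[(i+1)%4]).round(4) for i in range(4)])
# jig: +x from near to far; corners FL,FR,NR,NL
J=np.array([[150,68],[150,-68],[-65,-68],[-65,68]])/1000
z=(J[:,0]+1j*J[:,1]); W=w[:,0]+1j*w[:,1]
a=np.angle(((W-W.mean())*np.conj(z-z.mean())).sum()); t=W.mean()-np.exp(1j*a)*z.mean(); print('yaw',np.degrees(a),t, abs(W-t-np.exp(1j*a)*z))
j2w=lambda x,y,zz: np.array([*(lambda q:(q.real,q.imag))(t+np.exp(1j*a)*(x+1j*y)),zz])
print('pivot px',(proj('top',j2w(-.033,.040,.07))-[200,180])*5)
for th in (0,.1,.2,.3,.4,.5): 
    q=j2w(-.033-.085*np.sin(th),.04-.085*np.cos(th),.11); print(th,q.round(4),((proj('top',q)-[200,180])*5).round())
i=env.camera_info('wrist'); s=env.state(); print(R.from_euler('xyz',s['ee_rot'],degrees=True).inv().apply(i['xyz']-s['ee_pos']), i)
plan([*j2w(0.0,0,0.3)[:2],.33],np.degrees(a))
E
```

```text
[[0.7485 0.2328 0.012 ]
 [0.7285 0.0972 0.012 ]
 [0.517  0.1297 0.012 ]
 [0.537  0.2613 0.012 ]]
[np.float64(0.1371), np.float64(0.214), np.float64(0.1331), np.float64(0.2134)]
yaw -8.292291934046354 (0.5907091979956266+0.18637267705471716j) [0.00091317 0.00083479 0.00133716 0.0019478 ]
pivot px [[ 94.37172665 384.8950557 ]]
0 [0.5516 0.1466 0.11  ] [[250. 397.]]
0.1 [0.5432 0.1482 0.11  ] [[247. 414.]]
0.2 [0.5351 0.1507 0.11  ] [[242. 430.]]
0.3 [0.5273 0.154  0.11  ] [[236. 446.]]
0.4 [0.5198 0.158  0.11  ] [[228. 461.]]
0.5 [0.5127 0.1628 0.11  ] [[219. 476.]]
[ 0.06741185  0.00057959 -0.14243106] {'fx': 429.55936907045117, 'fy': 429.55936907045117, 'cx': 318.16820027916106, 'cy': 237.68896895210574, 'xyz': array([0.06363405, 0.5509781 , 0.37322413]), 'orientation': array([1.64522596e+02, 1.94373089e-02, 7.64330417e+01])}
tool shift [-0.5305 -0.2301 -0.099 ] roll units -0.528 yaw0 166.43 altroll 17.47 j6 -3.8154891207124253
```

Call:
apply_moves(series=[{"jaw":0,"travel":[-0.0473,-0.0211,0.001],"roll":0},{"jaw":0,"travel":[-0.0473,-0.0211,0.001],"roll":0},{"jaw":0,"travel":[-0.0473,-0.0211,0.001],"roll":0},{"jaw":0,"travel":[-0.0473,-0.0211,0.001],"roll":0},{"jaw":0,"travel":[-0.0473,-0.0211,0.001],"roll":0},{"jaw":0,"travel":[-0.0473,-0.0211,0.001],"roll":0},{"jaw":0,"travel":[-0.0473,-0.0211,0.001],"roll":0},{"jaw":0,"travel":[-0.0473,-0.0211,0.001],"roll":0},{"jaw":0,"travel":[-0.0473,-0.0211,0.001],"roll":0},{"jaw":0,"travel":[-0.0473,-0.0211,0.001],"roll":0},{"jaw":0,"travel":[-0.0473,-0.0211,0.001],"roll":-0.53},{"jaw":0,"travel":[0,0,0],"roll":0}])

```text
time_s: 1.6
ee_pos: [0.5819, 0.1846, 0.2191]
ee_rot: [-180.0, -0.1, 171.6]
force: [-0.5, 0.8, -0.4]
grip_width: 0.085
grip_force: 0.0
```

```bash
python3 - <<'E'
from h import *
import pickle
i=env.camera_info('wrist'); im=env.camera('wrist')[:,:,::-1]; cv2.imwrite('pics/w1.png',im); pickle.dump(i,open('w1.pkl','wb'))
s=env.state(); print(s['time_s'],s['ee_pos'],s['ee_rot'],s['force'])
E
```

```text
1.65 [0.58079431 0.18593895 0.21931873] [-1.79968431e+02 -8.10088750e-02  1.71606081e+02] [-0.1616725   0.09681023 -0.06112917]
```

View pics/w1.png

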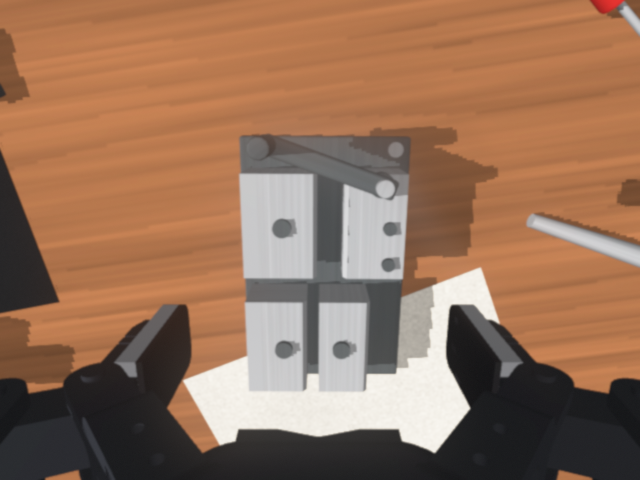

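The wrist view (up is towards the robot) shows the knob at about (259,148), the pivot at (386,188), the stop block spanning columns 242–314 and the jaw from 343. Next I'll refine the jig pose, the gap and the keeper angle.

```bash
python3 - <<'E'
from h import *
import pickle
i=pickle.load(open('w1.pkl','rb')); im=cv2.imread('pics/w1.png'); g=cv2.cvtColor(im,cv2.COLOR_BGR2GRAY).astype(float)
t=np.array([.5907,.1864]); a=np.radians(-8.29); M=np.array([[np.cos(a),-np.sin(a)],[np.sin(a),np.cos(a)]])
w2j=lambda p:(M.T@(p[:,:2]-t).T).T
for r in (215,235,255,265):
    row=cv2.GaussianBlur(g[r-2:r+3].mean(0)[None],(0,0),.8)[0]; d=np.diff(row)
    pk=[c for c in range(232,420) if abs(d[c])>5 and abs(d[c])==max(abs(d[c-2:c+3]))]
    for z in (.052,):
        J=w2j(onz('',[[c+.5,r] for c in pk],z,i))*1000; print(r,[(c,int(d[c]),*q.round(1)) for c,q in zip(pk,J)])
for r in (320,370):
    row=g[r-2:r+3].mean(0); d=np.diff(row); pk=[c for c in range(235,420) if abs(d[c])>8 and abs(d[c])==max(abs(d[c-2:c+3]))]
    J=w2j(onz('',[[c+.5,r] for c in pk],.052,i))*1000; print(r,[(c,int(d[c]),*q.round(1)) for c,q in zip(pk,J)])
print('plate near corners jig',w2j(onz('',[[241,136],[409,136]],.012,i))*1000)
k=onz('',[[259,148],[386,188]],.11,i); print('knob@.11',k[0],w2j(k)[0]*1000); p=onz('',[[386,188]],.075,i); print('pivot',p,w2j(p)*1000)
E
```

```text
215 [(240, 16, np.float64(-7.7), np.float64(-59.7)), (312, -27, np.float64(-7.6), np.float64(-6.6)), (316, -11, np.float64(-7.6), np.float64(-3.7)), (342, 38, np.float64(-7.5), np.float64(15.5)), (347, -7, np.float64(-7.5), np.float64(19.2)), (406, -31, np.float64(-7.4), np.float64(62.7))]
235 [(241, 21, np.float64(7.6), np.float64(-59.7)), (273, -16, np.float64(7.7), np.float64(-35.8)), (288, 5, np.float64(7.7), np.float64(-24.6)), (292, 11, np.float64(7.7), np.float64(-21.6)), (312, -27, np.float64(7.7), np.float64(-6.7)), (316, -11, np.float64(7.7), np.float64(-3.7)), (342, 37, np.float64(7.7), np.float64(15.7)), (347, -13, np.float64(7.8), np.float64(19.4)), (385, -12, np.float64(7.8), np.float64(47.8)), (392, 7, np.float64(7.8), np.float64(53.0)), (400, 8, np.float64(7.8), np.float64(59.0)), (405, -30, np.float64(7.8), np.float64(62.7))]
255 [(242, 20, np.float64(23.3), np.float64(-59.7)), (312, -26, np.float64(23.4), np.float64(-6.8)), (316, -12, np.float64(23.4), np.float64(-3.7)), (341, 38, np.float64(23.4), np.float64(15.2)), (346, -9, np.float64(23.4), np.float64(18.9)), (4
[... 546 characters left out ...]
oat64(77.2), np.float64(-15.0)), (306, -14, np.float64(77.2), np.float64(-11.8)), (318, 45, np.float64(77.2), np.float64(-2.3)), (365, -34, np.float64(77.3), np.float64(34.8)), (399, 37, np.float64(77.3), np.float64(61.6))]
370 [(247, -16, np.float64(121.8), np.float64(-60.4)), (302, -35, np.float64(121.9), np.float64(-15.5)), (318, 35, np.float64(121.9), np.float64(-2.4)), (363, -32, np.float64(122.0), np.float64(34.4)), (395, 57, np.float64(122.0), np.float64(60.5))]
plate near corners jig [[-62.88885522 -63.48393935]
 [-62.6337914   69.65437336]]
knob@.11 [0.52637948 0.15907441 0.11      ] [-59.70853129 -36.31402153]
pivot [[0.56621139 0.23353613 0.075     ]] [[-31.02897864  43.1127464 ]]
```

The gap is 20 mm: bevel-to-bevel reads 25.8 mm, and the parked blocks measure as B and C. So stop A and spacer A are the pair. The keeper is at about 0.35 rad. I'll grip the knob gently.

Call:
apply_moves(series=[{"jaw":0,"travel":[0.05,-0.035,0.0],"roll":0.03},{"jaw":0,"travel":[0,0,0.05],"roll":0},{"jaw":0,"travel":[0,0,0.05],"roll":0},{"jaw":0,"travel":[0,0,0.039],"roll":0},{"jaw":0.5,"travel":[0,0,0],"roll":0},{"jaw":1,"travel":[0,0,0],"roll":0},{"jaw":1,"travel":[0,0,0],"roll":0},{"jaw":1,"travel":[0,0,0],"roll":0},{"jaw":1,"travel":[0,0,0],"roll":0}], grip_force=25)

```text
time_s: 2.78
ee_pos: [0.5255, 0.1576, 0.0826]
ee_rot: [-179.8, -0.0, 171.4]
force: [-10.0, -18.3, 14.8]
grip_width: 0.0131
grip_force: 25.6
```

Call:
apply_moves(series=[{"jaw":1,"travel":[0,-0.0015,-0.001],"roll":0},{"jaw":1,"travel":[0.0124,0.0055,0],"roll":0},{"jaw":1,"travel":[0.0107,0.0069,0],"roll":0},{"jaw":1,"travel":[0.0095,0.0084,0],"roll":0}])

```text
time_s: 3.28
ee_pos: [0.4949, 0.1823, 0.0827]
ee_rot: [-179.8, -0.2, 171.4]
force: [-13.1, -14.0, 9.9]
grip_width: 0.013
grip_force: 26.4
```

Call:
apply_moves(series=[{"jaw":1,"travel":[0.0092,0.0088,0],"roll":0},{"jaw":1,"travel":[0.0066,0.0109,0],"roll":0},{"jaw":1,"travel":[0.0049,0.0118,0],"roll":0},{"jaw":1,"travel":[0.0031,0.0124,0],"roll":0},{"jaw":1,"travel":[0.001,0.0084,0],"roll":0}])

```text
time_s: 3.9
ee_pos: [0.4795, 0.2394, 0.0827]
ee_rot: [-180.0, 0.0, 171.4]
force: [-3.3, -4.5, 0.7]
grip_width: 0.0127
grip_force: 25.5
```

Call:
apply_moves(series=[{"jaw":0,"travel":[0,0,0],"roll":0},{"jaw":0,"travel":[0,0,0],"roll":0},{"jaw":0,"travel":[0,0,-0.06],"roll":0},{"jaw":0,"travel":[0,0,-0.06],"roll":0},{"jaw":0,"travel":[-0.0303,-0.0498,-0.0035],"roll":0},{"jaw":0,"travel":[-0.0303,-0.0498,-0.0035],"roll":0},{"jaw":0,"travel":[-0.0303,-0.0498,-0.0035],"roll":0},{"jaw":0,"travel":[-0.0303,-0.0498,-0.0035],"roll":0},{"jaw":0,"travel":[-0.0303,-0.0498,-0.0035],"roll":0},{"jaw":0,"travel":[-0.0303,-0.0498,-0.0035],"roll":0},{"jaw":0,"travel":[-0.0303,-0.0498,-0.0035],"roll":0},{"jaw":0,"travel":[-0.0303,-0.0498,-0.0035],"roll":0}])

```text
time_s: 5.4
ee_pos: [0.6605, -0.1935, 0.2306]
ee_rot: [180.0, 0.0, 171.4]
force: [0.1, 0.6, 1.0]
grip_width: 0.0856
grip_force: 0.0
```

Call:
apply_moves(series=[{"jaw":0,"travel":[0,0,0],"roll":0}])

```text
time_s: 5.52
ee_pos: [0.6602, -0.1953, 0.2292]
ee_rot: [-180.0, -0.0, 171.2]
force: [0.1, 0.9, -0.1]
grip_width: 0.0855
grip_force: 0.0
```

```bash
python3 - <<'E'
from h import *
import pickle
i=env.camera_info('wrist'); im=env.camera('wrist')[:,:,::-1]; cv2.imwrite('pics/w2.png',im); pickle.dump(i,open('w2.pkl','wb'))
s=env.state(); print(s['time_s'],s['ee_pos'],s['ee_rot'],s['force'],s['grip_width'])
E
```

```text
5.575 [ 0.65993301 -0.19310611  0.22937186] [ 1.79986308e+02 -4.55781822e-02  1.71281590e+02] [-0.92883728  0.54550425 -0.30366086] 0.0857357131181012
```

View pics/w2.png

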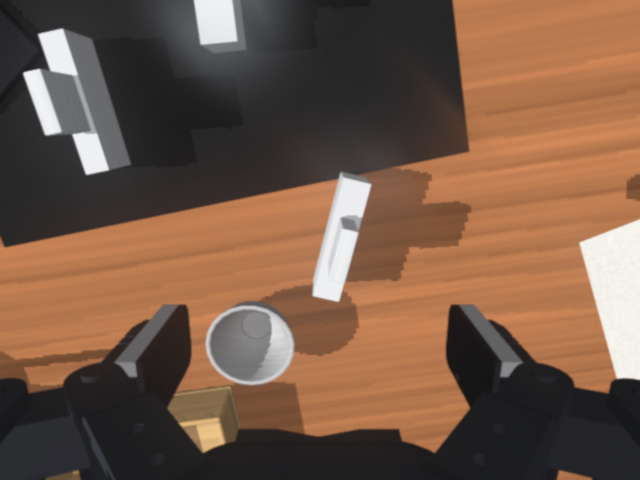

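The wrist view shows one spacer centred near (342,237), another on the left near (80,105), and the third cut off near (215,20). The tin is at (250,343). I'll measure the widths and the pose of the near spacer.

```bash
python3 - <<'E'
from h import *
import pickle
i=pickle.load(open('w2.pkl','rb')); im=cv2.imread('pics/w2.png')
g=cv2.cvtColor(im,cv2.COLOR_BGR2GRAY)
for n,l,r in (('near',(313,297.5),(339.5,301)),('left',(85.5,174.5),(108,169.5)),('third',(200,46),(237,42))):
    w=onz('',[l,r],.044,i); print(n,np.linalg.norm(w[0]-w[1])*1000)
hsv=cv2.cvtColor(im,cv2.COLOR_BGR2HSV)
for th in (200,):
    m=((hsv[...,1]<35)&(hsv[...,2]>th)).astype(np.uint8)
    for nm,(x0,y0,x1,y1) in dict(near=(300,165,390,310),left=(15,20,135,180)).items():
        mm=np.zeros_like(m); mm[y0:y1,x0:x1]=m[y0:y1,x0:x1]
        cs,_=cv2.findContours(mm,cv2.RETR_EXTERNAL,cv2.CHAIN_APPROX_NONE); c=max(cs,key=cv2.contourArea)
        rc=cv2.minAreaRect(c); b=cv2.boxPoints(rc); w=onz('',b,.044,i); print(nm,th,rc,b.round(1).tolist(),[np.linalg.norm(w[k]-w[k+1]).round(4) for k in (0,1)],onz('',[rc[0]],.044,i).round(4))
        e=w[1]-w[0] if np.linalg.norm(w[1]-w[0])>np.linalg.norm(w[2]-w[1]) else w[2]-w[1]; print('axis deg',np.degrees(np.arctan2(e[1],e[0])))
tin=onz('',[(250,343)],.045,i); print('tin',tin)
cv2.imwrite('pics/w2c.png',cv2.resize(im[160:310,290:390],None,fx=4,fy=4,interpolation=cv2.INTER_CUBIC))
E
```

```text
near 22.07519346450013
left 17.99550741225521
third 26.32029483515166
near 200 ((339.6363220214844, 239.144287109375), (32.01551818847656, 121.96186065673828), 14.620874404907227) [[308.79998779296875, 294.1000061035156], [339.5, 176.10000610351562], [370.5, 184.1999969482422], [339.70001220703125, 302.20001220703125]] [np.float64(0.0996), np.float64(0.0246)] [[ 0.6871 -0.1815  0.044 ]]
axis deg 157.24680488218934
left 200 ((57.900001525878906, 54.19999694824219), (50.28021240234375, 24.349536895751953), 71.56504821777344) [[38.400001525878906, 34.20000076293945], [61.5, 26.5], [77.4000015258789, 74.19999694824219], [54.29999923706055, 81.9000015258789]] [np.float64(0.0176), np.float64(0.0318)] [[ 0.522  -0.3595  0.044 ]]
axis deg 2.806864208500265
tin [[ 0.76558076 -0.2692438   0.045     ]]
```

View pics/w2c.png

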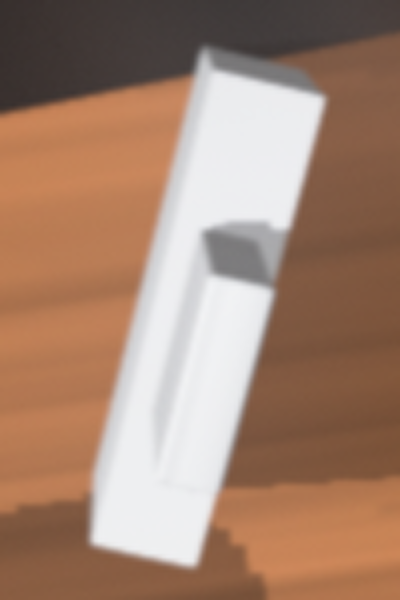

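The near spacer is 22 mm (B), the left one 18 mm (A) and the third 26 mm (C). I'll look closely at A.

Call:
apply_moves(series=[{"jaw":0,"travel":[0.0257,-0.0467,0.005],"roll":0},{"jaw":0,"travel":[0.0257,-0.0467,0.005],"roll":0},{"jaw":0,"travel":[0.0257,-0.0467,0.005],"roll":0},{"jaw":0,"travel":[0.0257,-0.0467,0.005],"roll":0},{"jaw":0,"travel":[0,0,0],"roll":0}])

```text
time_s: 6.2
ee_pos: [0.5286, -0.3621, 0.2103]
ee_rot: [-180.0, -0.0, 171.3]
force: [0.4, 0.7, -0.3]
grip_width: 0.0855
grip_force: 0.0
```

```bash
python3 - <<'E'
from h import *
import pickle
i=env.camera_info('wrist'); im=env.camera('wrist')[:,:,::-1]; cv2.imwrite('pics/w3.png',im); pickle.dump(i,open('w3.pkl','wb'))
s=env.state(); print(s['time_s'],s['ee_pos'],s['ee_rot'],s['force'],s['grip_width'])
E
```

```text
6.25 [ 0.52989609 -0.36070489  0.21057025] [1.79993708e+02 1.62838007e-02 1.71350037e+02] [-0.55263715 -0.1156198   0.17415653] 0.085448614550955
```

View pics/w3.png

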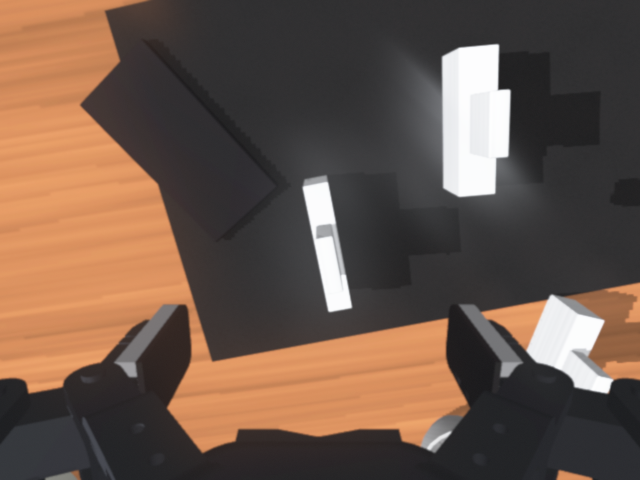

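Spacer A runs from about (316,182) to (340,310) and is clearly the slimmest. The phone is at (190,140) and C at (475,120). I'll take its centre, axis and tab.

```bash
python3 - <<'E'
from h import *
import pickle
i=pickle.load(open('w3.pkl','rb')); im=cv2.imread('pics/w3.png'); g=cv2.cvtColor(im,cv2.COLOR_BGR2GRAY).astype(float)
E=[]
for r in range(195,222,4): 
    row=g[r,290:365]; c=np.where(row>150)[0]; E.append((c[0]+290-.5,c[-1]+290+.5,r))
for r in range(294,306,4):
    row=g[r,290:365]; c=np.where(row>150)[0]; E.append((c[0]+290-.5,c[-1]+290+.5,r))
E=np.array(E); L=onz('',E[:,[0,2]],.044,i)[:,:2]; Rr=onz('',E[:,[1,2]],.044,i)[:,:2]
def fit(P): vx,vy,x,y=cv2.fitLine(P.astype(np.float32),cv2.DIST_L2,0,1e-6,1e-6).ravel(); return np.degrees(np.arctan2(vy,vx)),np.array([x,y])
for P in (L,Rr): print(fit(P))
print(np.linalg.norm(L-Rr,axis=1).round(4)*1000)
ends=onz('',[(328.5,312),(352,308),(303,188),(328,183.5)],.044,i); print(ends.round(4),ends.mean(0), np.linalg.norm(ends[:2].mean(0)-ends[2:].mean(0)))
f=ends[:2].mean(0)-ends[2:].mean(0); ang=np.degrees(np.arctan2(f[1],f[0])); print('ang',ang)
c=ends.mean(0)[:2]
plan([*c,.075],ang)
E
```

```text
(np.float32(2.2792246), array([ 0.54422575, -0.36844915], dtype=float32))
(np.float32(2.4485393), array([ 0.5471929 , -0.34917468], dtype=float32))
[19.6 19.6 19.  19.  19.8 19.8 19.2 19.3 20.2 19.5]
[[ 0.6076 -0.3653  0.044 ]
 [ 0.607  -0.3467  0.044 ]
 [ 0.5081 -0.3693  0.044 ]
 [ 0.5077 -0.351   0.044 ]] [ 0.55757693 -0.35805809  0.044     ] 0.09946186546847317
ang 2.38904488261669
tool shift [-0.0269  0.0068  0.1356] roll units -1.104 yaw0 171.35 altroll 16.9 j6 -118.87468690171234
```

Call:
apply_moves(series=[{"jaw":0,"travel":[-0.027,0.0068,0.03],"roll":-0.55},{"jaw":0,"travel":[0,0,0.03],"roll":-0.55},{"jaw":0,"travel":[0,0,0.04],"roll":0},{"jaw":0.2,"travel":[0,0,0.04],"roll":0},{"jaw":0.4,"travel":[0,0,0.0125],"roll":0},{"jaw":0.6,"travel":[0,0,0],"roll":0},{"jaw":0.75,"travel":[0,0,0],"roll":0},{"jaw":1,"travel":[0,0,0],"roll":0},{"jaw":1,"travel":[0,0,0],"roll":0},{"jaw":1,"travel":[0,0,0],"roll":0}], grip_force=40)

```text
time_s: 7.5
ee_pos: [0.5591, -0.3584, 0.0597]
ee_rot: [-179.9, 0.1, -177.6]
force: [0.5, -0.0, 6.1]
grip_width: 0.0113
grip_force: 40.3
```

Call:
apply_moves(series=[{"jaw":1,"travel":[0,0,-0.03],"roll":0},{"jaw":1,"travel":[0,0,-0.055],"roll":0.55},{"jaw":1,"travel":[0,0,-0.055],"roll":0.56},{"jaw":1,"travel":[0.005,0.05,0],"roll":0},{"jaw":1,"travel":[0.005,0.05,0],"roll":0},{"jaw":1,"travel":[0.005,0.05,0],"roll":0},{"jaw":1,"travel":[0.005,0.05,0],"roll":0},{"jaw":1,"travel":[0.005,0.05,0],"roll":0},{"jaw":1,"travel":[0.005,0.05,0],"roll":0},{"jaw":1,"travel":[0.005,0.05,0],"roll":0},{"jaw":1,"travel":[0.005,0.05,0],"roll":0},{"jaw":1,"travel":[0.005,0.05,0],"roll":0}])

```text
time_s: 9.0
ee_pos: [0.5815, 0.0953, 0.1983]
ee_rot: [180.0, 0.0, 171.3]
force: [0.3, -0.1, -1.5]
grip_width: 0.0112
grip_force: 39.4
```

Call:
apply_moves(series=[{"jaw":1,"travel":[0.002,0.05,0],"roll":0},{"jaw":1,"travel":[0,0.045,0],"roll":0},{"jaw":1,"travel":[0,0,0],"roll":0}])

```text
time_s: 9.38
ee_pos: [0.5937, 0.1907, 0.1977]
ee_rot: [180.0, -0.0, 171.5]
force: [1.1, 0.6, -3.2]
grip_width: 0.0112
grip_force: 39.5
```

```bash
python3 - <<'E'
from h import *
s=env.state(); print(s['time_s'],s['ee_pos'],s['ee_rot'],s['force'],s['grip_width'])
plan([.5951,.1922,.13],171.3)
im=env.camera('wrist')[:,:,::-1]; cv2.imwrite('pics/w4.png',im)
E
```

```text
9.375 [0.59368109 0.19066197 0.19773307] [ 1.79980558e+02 -7.96725922e-03  1.71515234e+02] [ 1.10695531  0.58961773 -3.2162883 ] 0.011162810094945965
tool shift [-0.0012  0.0017  0.0677] roll units 0.022 yaw0 171.52 altroll -17.98 j6 -67.08945815670604
```

View pics/w4.png

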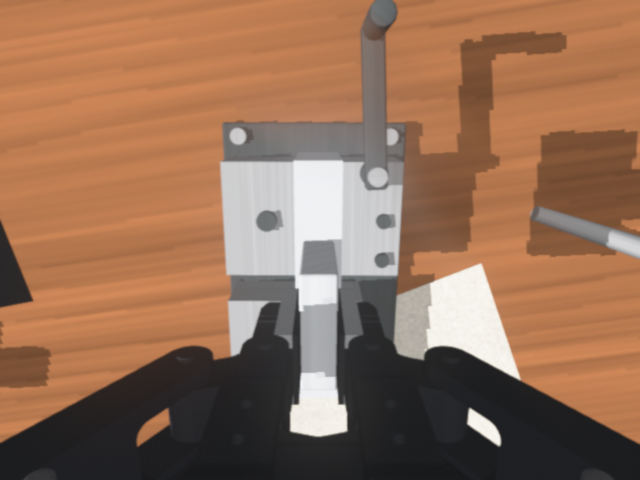

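The keeper is clear, with the knob at (380,12), and the spacer is held square over the gap at columns 294–342. I'll lower it to just above the lead-in and then go in small steps.

Call:
apply_moves(series=[{"jaw":1,"travel":[-0.0012,0.0017,0.03],"roll":0.02},{"jaw":1,"travel":[0,0,0.03],"roll":0},{"jaw":1,"travel":[0,0,0.018],"roll":0},{"jaw":1,"travel":[0,0,0.003],"roll":0},{"jaw":1,"travel":[0,0,0.003],"roll":0},{"jaw":1,"travel":[0,0,0.0],"roll":0}])

```text
time_s: 10.18
ee_pos: [0.5957, 0.1895, 0.1146]
ee_rot: [180.0, 0.1, 171.1]
force: [0.1, 0.0, -1.7]
grip_width: 0.0114
grip_force: 39.5
```

Call:
apply_moves(series=[{"jaw":1,"travel":[0,0,0.002],"roll":0},{"jaw":1,"travel":[0,0,0.002],"roll":0},{"jaw":1,"travel":[0,0,0.0],"roll":0}])

```text
time_s: 10.55
ee_pos: [0.5954, 0.1894, 0.1096]
ee_rot: [-180.0, -0.0, 171.1]
force: [-0.0, -0.1, -1.6]
grip_width: 0.0113
grip_force: 39.5
```

```bash
python3 - <<'E'
from h import *
P=[]
for k in range(6): im=env.camera('wrist'); s=env.state(); P.append([*s['ee_pos'],s['ee_rot'][2],*s['force']])
P=np.array(P); print(P.mean(0).round(4),P.std(0).round(4)); print(P[:,:4].round(4))
cv2.imwrite('pics/w5.png',cv2.resize(im[90:310,200:420,::-1],None,fx=2.7,fy=2.7,interpolation=cv2.INTER_CUBIC))
plan([.5951,.1922,.0717],171.3)
E
```

```text
[ 5.95500e-01  1.89500e-01  1.09800e-01  1.71134e+02 -1.65800e-01
  2.34700e-01 -1.71240e+00] [0.     0.     0.     0.0013 0.5129 0.2594 0.3732]
[[5.954000e-01 1.895000e-01 1.097000e-01 1.711352e+02]
 [5.955000e-01 1.895000e-01 1.098000e-01 1.711345e+02]
 [5.955000e-01 1.895000e-01 1.098000e-01 1.711317e+02]
 [5.955000e-01 1.895000e-01 1.099000e-01 1.711332e+02]
 [5.955000e-01 1.895000e-01 1.098000e-01 1.711356e+02]
 [5.955000e-01 1.895000e-01 1.099000e-01 1.711336e+02]]
tool shift [0.0008 0.0026 0.0382] roll units -0.017 yaw0 171.13 altroll 17.98 j6 -66.84032995188994
```

View pics/w5.png

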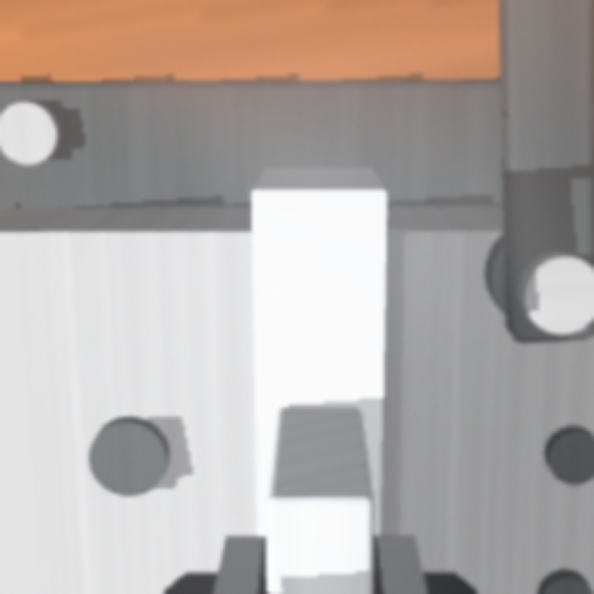

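Settled readings put the tool about 2 mm too far to the right (−y), and the picture agrees: the jaw bevel shows only on the jaw side, at columns 387–403 of the crop. I'll shift it and lower gently.

Call:
apply_moves(series=[{"jaw":1,"travel":[0.0004,0.0021,0],"roll":-0.01},{"jaw":1,"travel":[0,0,0.002],"roll":0},{"jaw":1,"travel":[0,0,0.002],"roll":0},{"jaw":1,"travel":[0,0,0.002],"roll":0},{"jaw":1,"travel":[0,0,0.0],"roll":0}])

```text
time_s: 11.48
ee_pos: [0.5953, 0.1915, 0.1035]
ee_rot: [-180.0, -0.0, 171.2]
force: [1.0, 0.1, -1.9]
grip_width: 0.0113
grip_force: 39.5
```

Call:
apply_moves(series=[{"jaw":1,"travel":[0,0,0.002],"roll":0},{"jaw":1,"travel":[0,0,0.002],"roll":0},{"jaw":1,"travel":[0,0,0.0],"roll":0}])

```text
time_s: 11.85
ee_pos: [0.5953, 0.1916, 0.0996]
ee_rot: [-180.0, -0.0, 171.2]
force: [-0.4, -0.9, -1.9]
grip_width: 0.0111
grip_force: 39.5
```

Call:
apply_moves(series=[{"jaw":1,"travel":[0,0,0.003],"roll":0},{"jaw":1,"travel":[0,0,0.003],"roll":0},{"jaw":1,"travel":[0,0,0.003],"roll":0},{"jaw":1,"travel":[0,0,0.003],"roll":0},{"jaw":1,"travel":[0,0,0.0],"roll":0}])

```text
time_s: 12.48
ee_pos: [0.5952, 0.1916, 0.0875]
ee_rot: [-180.0, -0.0, 171.2]
force: [-0.7, -0.4, -1.2]
grip_width: 0.0112
grip_force: 39.5
```

Call:
apply_moves(series=[{"jaw":1,"travel":[0,0,0.004],"roll":0},{"jaw":1,"travel":[0,0,0.004],"roll":0},{"jaw":1,"travel":[0,0,0.004],"roll":0},{"jaw":1,"travel":[0,0,0.002],"roll":0},{"jaw":1,"travel":[0,0,0.0],"roll":0}])

```text
time_s: 13.1
ee_pos: [0.5953, 0.1916, 0.0736]
ee_rot: [-180.0, -0.0, 171.2]
force: [-0.7, 0.1, -1.7]
grip_width: 0.0112
grip_force: 39.5
```

```bash
python3 - <<'E'
from h import *
import pickle
i=env.camera_info('wrist'); im=env.camera('wrist')[:,:,::-1]; cv2.imwrite('pics/w6.png',im); pickle.dump(i,open('w6.pkl','wb'))
s=env.state(); print(s['time_s'],s['ee_pos'],s['ee_rot'],s['force'],s['grip_width'])
g=cv2.cvtColor(im,cv2.COLOR_BGR2GRAY)
for c in (260,290,313,318,323): print(c,g[110:190:2,c].tolist())
print(g[200,270:370:2].tolist())
E
```

```text
13.15 [0.59537594 0.19158594 0.07377626] [-1.79998942e+02 -1.82023377e-03  1.71232077e+02] [-0.4480893   0.29715613 -1.90463633] 0.011447444065504655
260 [154, 154, 155, 158, 158, 152, 118, 124, 128, 128, 126, 126, 126, 125, 126, 125, 125, 125, 125, 124, 124, 123, 123, 123, 123, 123, 123, 123, 123, 123, 121, 101, 95, 113, 120, 122, 123, 122, 122, 161]
290 [157, 160, 161, 161, 158, 128, 122, 130, 134, 135, 136, 137, 137, 137, 137, 137, 138, 137, 137, 137, 136, 137, 137, 136, 137, 136, 135, 135, 134, 134, 134, 130, 110, 123, 128, 128, 128, 128, 128, 138]
313 [160, 161, 163, 163, 163, 155, 126, 131, 135, 135, 136, 137, 138, 138, 139, 139, 140, 141, 141, 142, 142, 151, 155, 155, 157, 214, 248, 249, 249, 250, 250, 250, 250, 250, 250, 250, 250, 250, 251, 251]
318 [160, 162, 163, 164, 162, 155, 125, 130, 135, 135, 136, 136, 137, 137, 137, 139, 140, 139, 140, 141, 132, 146, 155, 155, 156, 213, 248, 249, 249, 249, 250, 250, 250, 250, 250, 250, 250, 250, 250, 251]
323 [161, 162, 163, 163, 162, 155, 126, 133, 136, 136, 136, 138, 138, 138, 139, 140, 140, 141, 142, 142, 129, 145, 154, 154, 156, 213, 248, 249, 249, 249, 249, 250, 250, 250, 250, 250, 250, 250, 250, 250]
[225, 224, 224, 226, 228, 229, 226, 169, 141, 142, 142, 135, 228, 251, 251, 251, 251, 251, 251, 251, 251, 251, 251, 251, 251, 251, 251, 251, 251, 251, 250, 251, 250, 250, 250, 250, 219, 145, 145, 145, 152, 162, 163, 164, 164, 164, 170, 221, 225, 228]
```

```bash
python3 - <<'E'
from h import *
import pickle
i=pickle.load(open('w6.pkl','rb')); g=cv2.cvtColor(cv2.imread('pics/w6.png'),cv2.COLOR_BGR2GRAY).astype(float)
r1=155+np.argmax(np.diff(g[155:166,308:328].mean(1)))+.5; r2=180+np.argmax(np.diff(g[180:195,250:275].mean(1)))+.5
a=np.radians(-8.75); ux=np.array([np.cos(a),np.sin(a)])
p=onz('',[(318,r1)],.058,i)[0,:2]; q=onz('',[(262,r2)],.052,i)[0,:2]
print(r1,r2,'spacer end before jaw end mm',(q-p)@ux*1000,'(want 10)')
E
```

```text
159.5 188.5 spacer end before jaw end mm 11.537334135545693 (want 10)
```

Call:
apply_moves(series=[{"jaw":1,"travel":[0,0,0.001],"roll":0},{"jaw":1,"travel":[0,0,0.0005],"roll":0},{"jaw":1,"travel":[0,0,0.0],"roll":0}])

```text
time_s: 13.52
ee_pos: [0.5954, 0.1916, 0.0723]
ee_rot: [-180.0, 0.0, 171.2]
force: [-0.8, 0.8, -2.9]
grip_width: 0.0112
grip_force: 39.5
```

Call:
apply_moves(series=[{"jaw":1,"travel":[-0.0014,0,0],"roll":0},{"jaw":1,"travel":[0,0,0.0005],"roll":0},{"jaw":1,"travel":[0,0,0.0003],"roll":0},{"jaw":1,"travel":[0,0,0.0],"roll":0}])

```text
time_s: 14.02
ee_pos: [0.5968, 0.1914, 0.0717]
ee_rot: [180.0, 0.0, 171.2]
force: [-1.6, -0.5, 1.3]
grip_width: 0.011
grip_force: 40.0
```

Call:
apply_moves(series=[{"jaw":1,"travel":[0,0,0.0003],"roll":0},{"jaw":0.5,"travel":[0,0,0],"roll":0},{"jaw":0.5,"travel":[0,0,0],"roll":0},{"jaw":0.5,"travel":[0,0,0],"roll":0},{"jaw":0.5,"travel":[0,0,-0.03],"roll":0},{"jaw":0.3,"travel":[0,0,-0.05],"roll":0},{"jaw":0,"travel":[0,0,-0.05],"roll":0},{"jaw":0,"travel":[0.03,0,-0.01],"roll":0},{"jaw":0,"travel":[0,0,0],"roll":0},{"jaw":0,"travel":[0,0,0],"roll":0}])

```text
time_s: 15.28
ee_pos: [0.5673, 0.1959, 0.2109]
ee_rot: [-180.0, -0.0, 171.2]
force: [0.6, 0.1, -0.6]
grip_width: 0.0852
grip_force: 0.0
```

```bash
python3 - <<'E'
from h import *
import pickle
i=env.camera_info('wrist'); im=env.camera('wrist')[:,:,::-1]; cv2.imwrite('pics/w7.png',im); pickle.dump(i,open('w7.pkl','wb'))
s=env.state(); print(s['time_s'],s['ee_pos'],s['ee_rot'],s['force'],s['grip_width'])
E
```

```text
15.325 [0.56734337 0.19578387 0.21056156] [-1.79977556e+02 -3.92659129e-02  1.71222778e+02] [ 0.21824829 -0.30273362  0.46714489] 0.08533035400001215
```

View pics/w7.png

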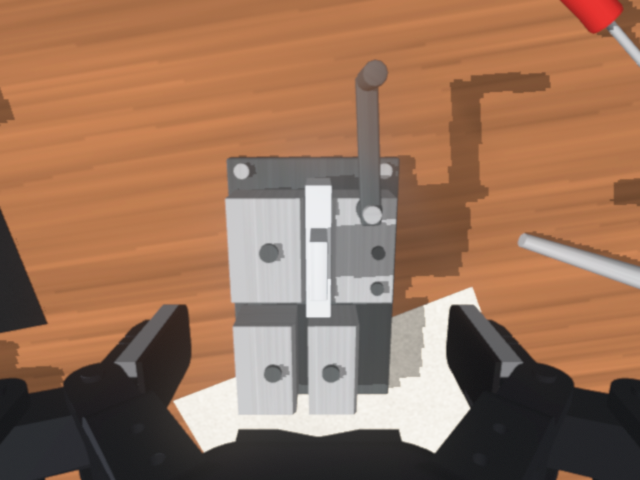

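The spacer stands in the gap from (319,185) to (318,317). The keeper points at the robot, with its knob at (374,74). I'll check centring and seat height numerically.

```bash
python3 - <<'E'
from h import *
import pickle
i=pickle.load(open('w7.pkl','rb')); g=cv2.cvtColor(cv2.imread('pics/w7.png'),cv2.COLOR_BGR2GRAY).astype(float)
a=np.radians(-8.75); ux=np.array([np.cos(a),np.sin(a)]); uy=np.array([-ux[1],ux[0]])
col=g[175:330,310:327].mean(1); d=np.diff(col); print('sp',[(175+k+.5,int(d[k])) for k in range(len(d)) if abs(d[k])>25])
col=g[190:315,240:258].mean(1); d=np.diff(col); print('stop',[(190+k+.5,int(d[k])) for k in range(len(d)) if abs(d[k])>12])
for r in (205,215): 
    row=g[r-1:r+2].mean(0); d=np.diff(row); print(r,[(k+.5,int(d[k])) for k in range(285,350) if abs(d[k])>8])
k=onz('',[(374,73),(372,215)],.11,i); o=np.array([.593,.1884])
print('knob',k[0],(k[0,:2]-o)@ux,(k[0,:2]-o)@uy)
top=onz('',[(318,186),(318,317)],.056,i)[:,:2]; print('len',(top[1]-top[0])@ux)
E
```

```text
sp [(184.5, 44), (185.5, 41), (227.5, -49), (228.5, -34), (241.5, 55), (242.5, 25), (316.5, -56), (317.5, -54), (325.5, 40), (326.5, 30)]
stop [(197.5, 35), (198.5, 36), (199.5, 13), (301.5, -28), (302.5, -37), (303.5, -20)]
205 [(298.5, -19), (299.5, -37), (300.5, -21), (303.5, 11), (304.5, 57), (305.5, 47), (329.5, -15), (330.5, -49), (331.5, -37), (332.5, -13), (336.5, 13), (337.5, 25), (338.5, 27), (339.5, 8)]
215 [(298.5, -19), (299.5, -36), (300.5, -22), (303.5, 11), (304.5, 54), (305.5, 47), (329.5, -15), (330.5, -49), (331.5, -38), (332.5, -12), (334.5, 22), (335.5, 23), (338.5, 9), (339.5, 11)]
knob [0.48217958 0.23975707 0.11      ] -0.11734325092589394 0.03390097605104742
len 0.0995545343430052
```

```bash
python3 - <<'E'
from h import *
import pickle
i=pickle.load(open('w7.pkl','rb'))
a=np.radians(-8.75); ux=np.array([np.cos(a),np.sin(a)]); uy=np.array([-ux[1],ux[0]])
f=lambda c,r,z: onz('',[(c,r)],z,i)[0,:2]@ux*1000
print('near',f(249,198.3,.052)-f(318,185.3,.056),'far',f(318,317.2,.056)-f(249,302.5,.052))
plan([.481,.2393,.0827],171.2)
E
```

```text
near 9.843930682197993 far 10.287839610655396
tool shift [0.0919 0.0299 0.1279] roll units 0.002 yaw0 171.22 altroll -18.0 j6 -65.67714091901351
```

The spacer is centred, with overhangs of 9.8 and 10.3 mm. Now I'll take the knob again.

Call:
apply_moves(series=[{"jaw":0,"travel":[0.046,0.015,0],"roll":0},{"jaw":0,"travel":[0.046,0.015,0.03],"roll":0},{"jaw":0,"travel":[0,0,0.05],"roll":0},{"jaw":0,"travel":[0,0,0.046],"roll":0},{"jaw":0.5,"travel":[0,0,0],"roll":0},{"jaw":1,"travel":[0,0,0],"roll":0},{"jaw":1,"travel":[0,0,0],"roll":0},{"jaw":1,"travel":[0,0,0],"roll":0},{"jaw":1,"travel":[0,0,0],"roll":0}], grip_force=25)

```text
time_s: 16.45
ee_pos: [0.4813, 0.2398, 0.0864]
ee_rot: [179.9, 0.1, 171.2]
force: [-0.8, -1.0, 7.4]
grip_width: 0.0129
grip_force: 25.9
```

Call:
apply_moves(series=[{"jaw":1,"travel":[-0.0019,-0.0126,0],"roll":0},{"jaw":1,"travel":[-0.0037,-0.0122,0],"roll":0},{"jaw":1,"travel":[-0.0055,-0.0115,0],"roll":0},{"jaw":1,"travel":[-0.0071,-0.0105,0],"roll":0},{"jaw":1,"travel":[-0.0086,-0.0094,0],"roll":0},{"jaw":1,"travel":[-0.0099,-0.008,0],"roll":0},{"jaw":1,"travel":[0,0,0],"roll":0}])

```text
time_s: 17.32
ee_pos: [0.5082, 0.1702, 0.086]
ee_rot: [180.0, 0.1, 171.2]
force: [-0.3, 1.2, 7.6]
grip_width: 0.0131
grip_force: 26.5
```

Call:
apply_moves(series=[{"jaw":1,"travel":[-0.011,-0.0064,0],"roll":0},{"jaw":1,"travel":[-0.0119,-0.0047,0],"roll":0},{"jaw":1,"travel":[-0.0124,-0.0028,0],"roll":0},{"jaw":1,"travel":[-0.0117,-0.001,0],"roll":0},{"jaw":1,"travel":[0,0,0],"roll":0},{"jaw":1,"travel":[0,0,0],"roll":0}])

```text
time_s: 18.08
ee_pos: [0.5518, 0.1484, 0.0858]
ee_rot: [-180.0, 0.1, 171.2]
force: [-0.0, -3.5, 7.4]
grip_width: 0.013
grip_force: 26.5
```

Call:
apply_moves(series=[{"jaw":1,"travel":[-0.001,0,0],"roll":0},{"jaw":1,"travel":[-0.001,0,0],"roll":0},{"jaw":1,"travel":[0,0,0],"roll":0}])

```text
time_s: 18.45
ee_pos: [0.5534, 0.148, 0.0858]
ee_rot: [-180.0, 0.0, 171.2]
force: [-1.5, -5.5, 8.3]
grip_width: 0.013
grip_force: 26.7
```

Call:
apply_moves(series=[{"jaw":1,"travel":[-0.001,0,0],"roll":0},{"jaw":1,"travel":[-0.001,0,0],"roll":0},{"jaw":1,"travel":[0,0,0],"roll":0}])

```text
time_s: 18.82
ee_pos: [0.5554, 0.1477, 0.0858]
ee_rot: [-180.0, 0.0, 171.2]
force: [-2.4, -4.8, 7.9]
grip_width: 0.0129
grip_force: 26.6
```

Call:
apply_moves(series=[{"jaw":1,"travel":[-0.001,0,0],"roll":0},{"jaw":1,"travel":[-0.001,0,0],"roll":0},{"jaw":1,"travel":[0,0,0],"roll":0}])

```text
time_s: 19.2
ee_pos: [0.5567, 0.1475, 0.0857]
ee_rot: [-179.9, -0.1, 171.2]
force: [-7.3, -3.9, 10.9]
grip_width: 0.0128
grip_force: 27.0
```

```bash
python3 - <<'E'
from h import *
F=[]
for k in range(5): env.camera('top'); s=env.state(); F.append([*s['force'],*s['ee_pos']])
print(np.mean(F,0).round(4))
E
```

```text
[-7.3469 -3.7556 10.9099  0.5567  0.1475  0.0857]
```

Call:
apply_moves(series=[{"jaw":1,"travel":[-0.001,0,0],"roll":0},{"jaw":1,"travel":[0,0,0],"roll":0}])

```text
time_s: 19.7
ee_pos: [0.5568, 0.1475, 0.0856]
ee_rot: [-179.9, -0.2, 171.2]
force: [-14.8, -3.7, 15.4]
grip_width: 0.013
grip_force: 27.4
```

Call:
apply_moves(series=[{"jaw":0.7,"travel":[0,0,0],"roll":0},{"jaw":0.7,"travel":[0,0,0],"roll":0},{"jaw":0.7,"travel":[0,0,0],"roll":0},{"jaw":0.7,"travel":[0,0,-0.03],"roll":0},{"jaw":0.7,"travel":[0,0,-0.05],"roll":0},{"jaw":0.5,"travel":[0.02,0,-0.05],"roll":0},{"jaw":0,"travel":[0,0,0],"roll":0},{"jaw":0,"travel":[0,0,0],"roll":0},{"jaw":0,"travel":[0,0,0],"roll":0}])

```text
time_s: 20.82
ee_pos: [0.5384, 0.1505, 0.2137]
ee_rot: [-180.0, -0.1, 171.2]
force: [-0.7, 0.3, -0.0]
grip_width: 0.0855
grip_force: 0.0
```

```bash
python3 - <<'E'
from h import *
import pickle
s=env.state(); print(s['time_s'],s['ee_pos'],s['ee_rot'],s['force'],s['grip_width'])
i=env.camera_info('wrist'); im=env.camera('wrist')[:,:,::-1]; cv2.imwrite('pics/w8.png',im); pickle.dump(i,open('w8.pkl','wb'))
o=np.array([.593,.1884]);a=np.radians(-8.75); ux=np.array([np.cos(a),np.sin(a)]); uy=np.array([-ux[1],ux[0]])
J=lambda x,y,z: np.array([*(o+x*ux+y*uy),z])
print('expect knob top',proj('',J(-.033,-.045,.11),i),'pivot',proj('',J(-.033,.04,.075),i),'spacer ends',proj('',[J(-.05,.004,.056),J(.05,.004,.056),J(-.02,.004,.094)],i))
g=cv2.cvtColor(im,cv2.COLOR_BGR2GRAY)
k=proj('',J(-.033,-.045,.11),i)[0].astype(int)
c=cv2.HoughCircles(cv2.medianBlur(g,3)[k[1]-30:k[1]+30,k[0]-30:k[0]+30],cv2.HOUGH_GRADIENT,1.5,20,param1=80,param2=12,minRadius=8,maxRadius=20)
print('circles',c+np.array([k[0]-30,k[1]-30,0]) if c is not None else None)
col=g[:,312:324].mean(1); d=np.diff(col); print([(k+.5,int(d[k])) for k in range(100,400) if abs(d[k])>20])
t=cv2.imread('pics/top0.png'); n=env.camera('top')[:,:,::-1]; cv2.imwrite('pics/top1.png',n)
D=(cv2.absdiff(t,n).max(2)>40).astype(np.uint8); D=cv2.morphologyEx(D,cv2.MORPH_OPEN,np.ones((3,3)))
for q in cv2.findContours(D,0,2)[0]: print('changed',cv2.boundingRect(q))
E
```

```text
20.825 [0.53835032 0.15051105 0.21372068] [-1.79950053e+02 -1.24476395e-01  1.71224869e+02] [-0.73772663  0.27258189 -0.02443053] 0.0854670352203901
expect knob top [[318.33997033 261.06633516]] pivot [[442.93319047 244.73739486]] spacer ends [[386.90860752 214.44673258]
 [381.50454147 340.55585692]
 [394.01187717 272.26628961]]
circles [[[309.75       257.25        19.10000038]
  [335.25       279.75        10.25      ]]]
[(182.5, -28), (183.5, -24), (226.5, 39), (227.5, 40), (230.5, -42), (231.5, -41), (269.5, 23), (270.5, 38), (271.5, 24), (326.5, -47), (327.5, -35), (348.5, 25), (349.5, 54), (350.5, 22)]
changed (297, 477, 9, 3)
changed (308, 476, 4, 3)
changed (284, 476, 7, 4)
changed (338, 475, 4, 3)
changed (0, 469, 39, 11)
changed (355, 468, 4, 8)
changed (319, 458, 39, 20)
changed (326, 447, 24, 14)
changed (273, 442, 29, 25)
changed (296, 437, 3, 4)
changed (71, 364, 10, 11)
changed (0, 305, 142, 175)
changed (169, 271, 132, 209)
changed (254, 269, 5, 5)
changed (0, 267, 62, 36)
changed (213, 265, 4, 3)
changed (210, 260, 4, 4)
changed (33, 256, 21, 11)
changed (137, 254, 24, 10)
changed (207, 253, 5, 5)
changed (26, 237, 11, 18)
changed (438, 236, 15, 40)
changed (196, 236, 4, 3)
changed (59, 234, 77, 38)
changed (213, 227, 61, 47)
changed (248, 223, 4, 3)
```

```bash
python3 - <<'E'
from h import *
import pickle
i=pickle.load(open('w8.pkl','rb')); g=cv2.cvtColor(cv2.imread('pics/w8.png'),cv2.COLOR_BGR2GRAY).astype(float)
a=np.radians(-8.75); ux=np.array([np.cos(a),np.sin(a)]); uy=np.array([-ux[1],ux[0]]); o=np.array([.593,.1884])
for c in (340,346,352,358,404,410,416,422):
    d=np.diff(g[205:290,c-2:c+3].mean(1)); pk=[205+k+.5 for k in range(1,len(d)-1) if abs(d[k])>10 and abs(d[k])==max(abs(d[k-1:k+2]))]
    print(c,[(r,int(d[int(r-205)]),*(((p-o)@ux*1000).round(1),((p-o)@uy*1000).round(1))) for r in pk for p in [onz('',[(c,r)],.07,i)[0,:2]]])
E
```

```text
340 [(213.5, -13, np.float64(-53.7), np.float64(-30.2)), (226.5, 16, np.float64(-44.6), np.float64(-30.1)), (230.5, -32, np.float64(-41.8), np.float64(-30.1)), (251.5, 49, np.float64(-26.7), np.float64(-29.9)), (270.5, -44, np.float64(-12.6), np.float64(-29.7)), (287.5, 33, np.float64(0.2), np.float64(-29.5))]
346 [(212.5, -14, np.float64(-54.4), np.float64(-26.2)), (215.5, 11, np.float64(-52.3), np.float64(-26.1)), (227.5, 15, np.float64(-43.9), np.float64(-26.0)), (230.5, -33, np.float64(-41.8), np.float64(-26.0)), (251.5, 49, np.float64(-26.7), np.float64(-25.7)), (269.5, -28, np.float64(-13.4), np.float64(-25.5)), (284.5, 19, np.float64(-2.1), np.float64(-25.3)), (286.5, 19, np.float64(-0.5), np.float64(-25.3))]
352 [(227.5, 14, np.float64(-43.9), np.float64(-21.9)), (230.5, -34, np.float64(-41.8), np.float64(-21.8)), (251.5, 55, np.float64(-26.7), np.float64(-21.5))]
358 [(227.5, 14, np.float64(-43.9), np.float64(-17.8)), (230.5, -33, np.float64(-41.8), np.float64(-17.7)), (251.5, 57, np.float64(-26.6), np.float64(-17.3))]
404 [(215.5, 11, np.float64(-52.3), np.float64(13.4)), (226.5, 10, np.float64(-44.6), np.float64(13.8)), (230.5, -29, np.float64(-41.8), np.float64(13.9)), (233.5, 14, np.float64(-39.6), np.float64(14.1)), (251.5, 31, np.float64(-26.6), np.float64(14.7))]
410 [(227.5, 13, np.float64(-43.9), np.float64(18.0)), (230.5, -32, np.float64(-41.8), np.float64(18.1)), (233.5, 14, np.float64(-39.6), np.float64(18.2)), (251.5, 30, np.float64(-26.6), np.float64(18.9))]
416 [(227.5, 13, np.float64(-43.9), np.float64(22.1)), (230.5, -31, np.float64(-41.7), np.float64(22.2)), (233.5, 14, np.float64(-39.6), np.float64(22.3)), (251.5, 28, np.float64(-26.6), np.float64(23.1))]
422 [(227.5, 12, np.float64(-43.9), np.float64(26.2)), (230.5, -28, np.float64(-41.7), np.float64(26.3)), (233.5, 14, np.float64(-39.6), np.float64(26.5)), (252.5, 17, np.float64(-25.9), np.float64(27.3))]
```

The bar's far edge sits at jig x = −26.7 mm all along, so the keeper is at 0 rad and against its stop. I'm handing in.

```bash
python3 -c "
from plant import env
print(env.hand_in())"
```

```text
the job is handed in; nothing more can be done
None
```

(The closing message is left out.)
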